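Post a failed collar through the flap of the reject box

ROBOT

A 6-joint arm with a two-finger parallel gripper is mounted at the origin on a cart in front of the work surface, level with it; the furniture and walls round the work are solid. World frame = base frame: x ahead of the robot, y to its left, z up, the work surface at z = 0. Lengths are in m, angles in degrees, forces in N, time in s.
With the tool pointing down it reaches from about 0.25 to 0.725 m from the base axis. Payload 9.7 kg.
Tool frame: the origin (TCP) lies at the very end of the fingers, on their centre line; the grasp point (between the pads) lies 19 mm behind it; z points along the fingers, y is the line along which they close (so a half turn about z gives the same grasp; the last joint's range is limited). The gripper opens to 85 mm and grips with 20 to 120 N. Pads are 22 mm wide; open, the fingers measure 114 mm over their backs; the gripper's body (76 mm by 85 mm) begins 54 mm behind the grasp point. The pads swing forward as they close: fully open they stand 13 mm farther back than shut.
Start: joints at [63.197, 4.979, 10.078, 95.1, 0, 90], TCP at [0.248, 0.491, 0.231] pointing down, gripper open.
Joint ranges: [-179.16, 179.16], [-48.56, 103.87], [-65.8, 70.77], [-126.05, 130.52], [-82.76, 87.17], [-180, 180]. Speed limits (degrees/s): [127.2, 127.2, 147.25, 180, 180, 180].

INTERFACE

Orientations are given as [roll, pitch, yaw] about the fixed x, y, z axes, in that order (R = Rz(yaw) Ry(pitch) Rx(roll)).
In Python, from workcell import bot gives the robot as it stands.
- The arm moves only by the tool arm_command, never from a script. Its argument "series" is a list of rows, each a list of 4 numbers: the shift along the tool's x, y, z in m, then the turn about the tool's z in rad. A call has exactly 5 rows; each row is the pose to reach, as a shift and turn from the pose commanded when the call began, along the tool's axes at that moment; what a row does not reach only later rows make up. A row lasts 1/10 s, in which the tool goes at most 50 mm and 8.59 degrees, less where a joint would pass 70% of its speed; a pose out of reach is approached as far as the arm can. A call with a gripper value outside its range is refused whole. "hand" is the finger opening in m, from 0 to 0.0854, set as the call begins (left out, the last holds). The fingers move at their own pace and stop on an object; "grip_force" is the grip in N (left out, the last holds). Time passes only in rows, so rows that repeat a pose let the fingers close, or fill a call up. It gives the time, the measured TCP pose, the force, the opening and the grip force at its end, in the units of the state.
- bot.get_obs(): the state, without advancing time (a new reading comes with each control period).
- bot.camera(name): name is "scene" or "top" or "wrist"; returns a dict with "color" (384x512x3 uint8, blue, green, red), "camera_matrix" (3x3 intrinsics, pixels), "xyz" and "orientation" of the camera in the world; the wrist camera has in their place "T_tool_cam" (4x4, takes a point from camera to tool coordinates, whose origin is the TCP and whose axes are the flange's). Camera axes: x right, y up, looking along -z (the intrinsics and any distortion apply to the point x, -y, -z); pixel columns grow to the right and rows downward; lengths in m; the calibration is good to about 2 mm. A picture is of the moment at which its call begins: read the wrist's pose just before it. There is no depth.
- bot.job_done(): hands the job in; it is judged then, once.
Trained networks look in the newest picture that a camera, given by its name, has taken for a name from the list of things; names that differ only in an ending like _2 or _b are one class to them, and where a whole thing is asked for, a point or a joint stands for the part that bears it (a point fixed in the world has none). Each returns a list of dicts, best first, with "confidence" (0 to 1); they miss things now and then, are a little off and sometimes report something else, mostly with a low value. They report only what shows in the picture. A call takes as long as a camera call. They do not tell look-alikes from the thing itself.
- bot.find_in(camera, target): "location" ([column, row] in pixels, amid what is visible of it).
- bot.mark_of(camera, target): "location" ([column, row] in pixels: a listed point, or the origin of a listed thing).
The state is a dict: "time": time; "q": joint angles; "qd": joint speeds; "joint_efforts": joint torques, N m; "ee_pos": TCP position; "tcp_rot": TCP orientation; "wrist_force": force on the tool from outside, world axes, zero at the start; "torque": the same for the moment, N m; "opening": finger opening in m; "grasp_force": force on a finger pad.
Only numpy, scipy, OpenCV 4.12 (cv2) and the standard library are available. Lean on these libraries where they do the work, as an engineer would, in place of code of your own. Each camera call takes 0.05 s, during which the arm holds its last target. There are 200 camera calls.

TASK

The wide black collar standing on the loading table of the grey reject box has failed inspection: gently push it with the fingertips along the table and in through the hanging steel flap until it drops down the chute into the box, then draw the fingers out so that the flap swings shut behind it. Only push the collar, do not grip or lift it. Leave the slim black bush standing on the same table, and the caliper and the jar beside the box, as they are.

Things in the scene. Friction and masses are not known exactly. Their poses are not given: they have to be found in the camera images.
- reject_box: Fixed low box of grey sheet steel, 200 mm wide (y), 245 long (x), 170 high. Origin on the bench under the middle of the flap opening; x points inwards through the opening (the pushing direction), y left, z up. In front (x -140 to 0) a flat loading table, top 100 mm above the bench, front edge open, an upstand 10 high along each side (inner faces at y = +-97). The drawer front under the table is locked.
- mouth (a point): Point on the table top in the middle of the flap opening (box frame: 0, 0, 100 mm). The opening, in an upright front plate 3 mm thick, is 110 mm wide and 62 high above the table, closed by the flap. Header and roof frame over it top out 70 mm above the table; the pale see-through roof sheet slopes down to the back.
- table_end (a point): Middle of the table's inner end, 16 mm inside the opening, level with the table. A steep chute starts here, into the catch drawer (floor 8 mm above the bench). The collar tips in by itself once its centre is 3 mm past this edge; until then it must be pushed, so the fingertips go a little (up to 10 mm) in under the header, which they clear when leaning forward 20 to 45 degrees from straight down.
- flap (a joint): Flap angle in rad: 0 hanging shut, grows as its lower edge swings inwards, stop at 1.25. Light folded sheet plate 104 x 58 x 3 mm, 0.05 kg, hinged along its upper edge 61 mm above the table, lower edge 3 mm above the table. Opens only inwards, under 1 N pushes it; it falls shut by its own weight in under a second when nothing is beneath it.
- flap_edge (a point): Middle of the flap's lower edge.
- collar: The failed part: wide squat knurled black collar, 43 mm in diameter, 36 high, about 0.2 kg, standing on the table. Origin in the middle of its underside, z along its axis. It starts 45 to 75 mm in front of the flap and 40 to 55 mm left or right of the box's middle line, so it must be brought in line with the opening.
- collar_center (a point): Centre of the collar, 18 mm above its underside.
- bush: Bystander: slim stepped black bush, 22 mm in diameter, 32 mm high, standing on the same table on the other side of the middle line from the collar. Origin in the middle of its underside.
- caliper: Bystander: steel vernier caliper, 76 x 230 x 8 mm, lying on the bench to the right of the box. Origin in the middle of its underside.
- jar: Bystander: small white jar with black lid, 34 mm in diameter, 34 mm high, standing on the bench to the left of the box. Origin in the middle of its underside.
Not all that is in view belongs to the job. Leave any orange or yellow look-alike of the collar alone.

How it is judged:
By the outcome, as a careful person would: the job done as asked, in the order asked, and still so for the second after the job is handed in, with the robot touching nothing.
It also fails if it takes over 48 s, if anything falls off the work surface, if the arm or the gripper's body presses on something with over 40 N, if the wrist force passes 120 N, or if a joint passes its speed limit or range.

## Working session

There is one attempt and no reset: what is moved stays moved. The work goes in short steps, Python scripts to look and compute and a tool call to move; the robot and the scene stay as the last step left them, time stands still between calls to the robot, and variables do not carry over. Pictures are saved under pics/ and viewed, at most 10 in all, crops included, and the job is handed in when it is done.

Besides the shell and the picture viewer there is one more tool, called after "Call:" as a command line: name --pt "numbers of a row" for each row, then --argument value for the rest. arm_command: Moves the arm, as the interface text tells. Its arguments: {"type":"object","properties":{"series":{"type":"array"},"hand":{"type":"number"},"grip_force":{"type":"number"}},"required":["series"]}

```bash
mkdir -p pics; ls; cat > h.py <<'E'
import numpy as np,cv2
from scipy.spatial.transform import Rotation as R
from workcell import bot
def rotm(o):
    o=np.array(o,float)
    if o.shape==(3,3): return o
    if o.size==4: return R.from_quat(o).as_matrix()
    return R.from_euler('xyz',o,degrees=True).as_matrix()
def pose(c):
    if 'T_tool_cam' in c:
        s=bot.get_obs();T=np.eye(4);T[:3,:3]=rotm(s['tcp_rot']);T[:3,3]=s['ee_pos']
        M=T@np.array(c['T_tool_cam']);return M[:3,:3],M[:3,3]
    return rotm(c['orientation']),np.array(c['xyz'])
def onplane(c,px,z):
    Rm,t=pose(c);K=np.array(c['camera_matrix']);d=np.linalg.inv(K)@[px[0],px[1],1];d=Rm@[d[0],-d[1],-d[2]]
    return t+d*(z-t[2])/d[2]
def proj(c,p):
    Rm,t=pose(c);v=Rm.T@(np.array(p)-t);q=np.array(c['camera_matrix'])@[v[0],-v[1],-v[2]];return q[:2]/q[2]
E
python3 - <<'E'
from h import *
print(bot.get_obs())
z={'mouth':.1,'table_end':.1,'flap_edge':.103,'collar':.1,'collar_center':.118,'bush':.1,'caliper':0,'jar':0,'reject_box':0}
ims=[]
for n in ['scene','top']:
    c=bot.camera(n);print(n,{k:v for k,v in c.items() if k!='color'})
    cv2.imwrite(f'pics/{n}0.png',c['color'])
    for k in z:
        for m in bot.mark_of(n,k)[:3]: print(n,k,np.round(m['location'],1),round(m['confidence'],2),np.round(onplane(c,m['location'],z[k]),4))
E
```

```text
pics
{'time': 0.0, 'q': array([ 6.31973159e+01,  5.01189478e+00,  1.00355270e+01,  9.50990521e+01,
       -3.48862559e-04,  9.00019267e+01]), 'qd': array([-0.00238486,  0.06346746,  0.09693481,  0.05882592, -0.00754957,
       -0.08288069]), 'joint_efforts': array([-1.12496982e-03, -5.20382595e+01,  4.64809692e+01,  1.61105470e-02,
       -7.74341129e-05,  8.77762972e-06]), 'ee_pos': array([0.24790884, 0.49071511, 0.23058505]), 'tcp_rot': array([-1.7992458e+02,  3.5139846e-04,  1.5319539e+02]), 'wrist_force': array([-0.05915754,  0.12046703, -1.03917418]), 'torque': array([-0.00456236,  0.03164532,  0.00900105]), 'grasp_force': 0.0, 'opening': 0.08549108549547038}
scene {'camera_matrix': array([[435.11208016,   0.        , 248.66290653],
       [  0.        , 435.11208016, 189.76981899],
       [  0.        ,   0.        ,   1.        ]]), 'xyz': array([-0.15439266, -0.36665081,  0.59518518]), 'orientation': array([ 57.50339438,   0.49795067, -66.31354468])}
scene mouth [259.2 184.6] 0.79 [ 0.5837 -0.063   0.1   ]
scene table_end [265.9 183.5] 0.94 [ 0.5935 -0.0746  0.1   ]
scene fla
[... 1048 characters left out ...]
-0.0711  0.1   ]
top flap_edge [244.4 148. ] 0.8 [ 0.5799 -0.0712  0.103 ]
top collar [216.5 178.9] 0.8 [ 0.513  -0.0121  0.1   ]
top collar [241.4 249.2] 0.6 [ 0.3659 -0.0644  0.1   ]
top collar [285.8 249.7] 0.57 [ 0.3645 -0.156   0.1   ]
top collar_center [219.6 178.4] 0.92 [ 0.5105 -0.0192  0.118 ]
top collar_center [241.7 252.5] 0.83 [ 0.3588 -0.0646  0.118 ]
top collar_center [180.  244.3] 0.78 [0.3756 0.059  0.118 ]
top bush [265.4 181.2] 0.52 [ 0.5083 -0.1156  0.1   ]
top caliper [317.  178.9] 0.56 [ 0.5337 -0.2471  0.    ]
top jar [317.  177.7] 0.63 [ 0.5366 -0.2472  0.    ]
top jar [185.2 147.6] 0.54 [0.6091 0.0672 0.    ]
top reject_box [243.3 158.4] 0.91 [ 0.5832 -0.0715  0.    ]
```

```bash
python3 - <<'E'
import cv2,numpy as np
a=cv2.imread('pics/scene0.png');b=cv2.imread('pics/top0.png')
b2=cv2.resize(b[90:300,120:370],(500,420),interpolation=3)
a2=cv2.resize(a[120:330,120:400],(560,420),interpolation=3)
im=np.hstack([a2,b2]);cv2.imwrite('pics/v0.png',cv2.resize(im,(800,int(420*800/1060))))
cv2.imwrite('pics/t1.png',cv2.resize(b[110:220,170:300],(780,660),interpolation=2)[:600])
E
```

```text
(no output)
```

View pics/v0.png

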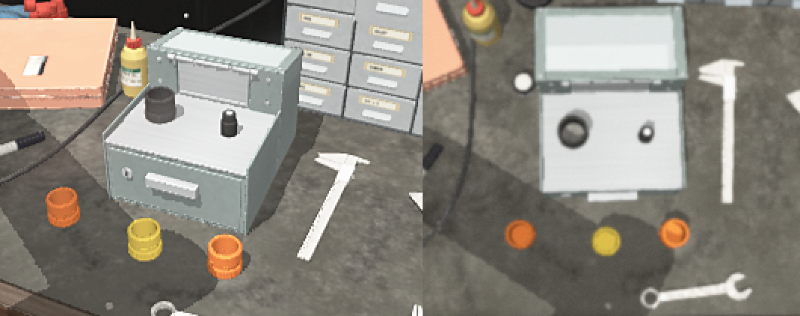

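View pics/t1.png

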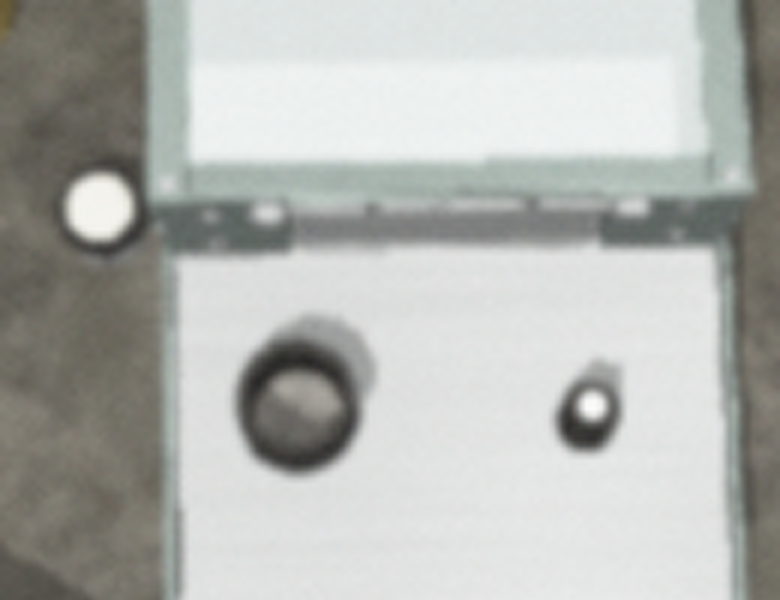

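The wide black collar is at scene (223,188) and top (219,178), on the left of the table; the bush is at scene (276,209). The look-alikes are orange at scene (162,260) and (269,297) and yellow at (217,287), all on the bench in front. I choose the black one; the close crop confirms it. Next I raise the arm and swing it towards the box, keeping it high.

Call:
arm_command --pt "-0.02 -0.017 -0.04 0.145" --pt "-0.05 -0.043 -0.065 0.29" --pt "-0.085 -0.073 -0.08 0.435" --pt "-0.12 -0.103 -0.09 0.58" --pt "-0.155 -0.133 -0.1 0.725" --hand 0.0

```text
time: 1.5
ee_pos: [0.3266, 0.3008, 0.332]
tcp_rot: [180.0, -0.0, 111.4]
wrist_force: [1.1, 0.5, -0.2]
opening: 0.0118
grasp_force: 0.0
```

```bash
python3 - <<'E'
from h import *
s=bot.get_obs();print(s['time'],s['q'],s['ee_pos'],s['tcp_rot'],s['opening'])
Rm=rotm(s['tcp_rot']);print('shift to .45,0,.45',Rm.T@(np.array([.45,-.02,.45])-s['ee_pos']))
c=bot.camera('top')
px=lambda u,v:(170+u/6,110+v/6)
for n,u,v in [('footL',180,250),('footR',720,247),('Lmid',180,560),('Rmid',734,560)]: print(n,onplane(c,px(u,v),.1 if 'f' in n else .11))
E
```

```text
1.5 [ 4.26408193e+01 -5.87396230e+00  1.07979117e+01  1.06620510e+02
 -4.82058546e-03  1.11289813e+02] [0.32664851 0.30076588 0.33201558] [ 1.79950391e+02 -1.41578189e-02  1.11351010e+02] 0.01183640097356896
shift to .45,0,.45 [-0.34363162 -0.00179683 -0.11807094]
footL [0.57216672 0.02347837 0.1       ]
footR [ 0.57424542 -0.16942989  0.1       ]
Lmid [0.45957582 0.02099683 0.11      ]
Rmid [ 0.45958703 -0.1703075   0.11      ]
```

Call:
arm_command --pt "-0.035 0 -0.012 -0.13" --pt "-0.07 0 -0.024 -0.26" --pt "-0.105 0 -0.036 -0.39" --pt "-0.14 0 -0.048 -0.52" --pt "-0.175 0 -0.06 -0.65"

```text
time: 2.05
ee_pos: [0.3912, 0.1383, 0.392]
tcp_rot: [180.0, 0.0, 149.2]
wrist_force: [0.8, 0.7, 0.8]
opening: -0.0
grasp_force: 0.0
```

```bash
python3 - <<'E'
from h import *
s=bot.get_obs();print(s['time'],s['q'],s['ee_pos'],s['tcp_rot'],s['opening'])
Rm=rotm(s['tcp_rot']);print('shift to .45,0,.45',Rm.T@(np.array([.45,0,.45])-s['ee_pos']))
E
```

```text
2.05 [ 1.94729051e+01 -6.12735299e+00  1.78178001e+01  1.13911964e+02
  4.92715720e-04  5.02478998e+01] [0.39117155 0.13831557 0.3919543 ] [1.79974169e+02 2.08442256e-02 1.49225001e+02] -4.887715936850093e-05
shift to .45,0,.45 [-0.12133718 -0.08871162 -0.05804156]
```

Call:
arm_command --pt "-0.025 -0.018 -0.012 -0.11" --pt "-0.05 -0.036 -0.024 -0.22" --pt "-0.075 -0.055 -0.036 -0.33" --pt "-0.1 -0.073 -0.048 -0.44" --pt "-0.121 -0.089 -0.058 -0.53"

```text
time: 2.55
ee_pos: [0.449, -0.0005, 0.4499]
tcp_rot: [-180.0, 0.0, 179.5]
wrist_force: [-0.0, -0.3, -0.1]
opening: -0.0
grasp_force: 0.0
```

Call:
arm_command --pt "-0.04 0 -0.04 0" --pt "-0.08 0 -0.08 0" --pt "-0.12 0 -0.12 0" --pt "-0.16 0 -0.16 0" --pt "-0.2 0 -0.2 0"

```text
time: 3.05
ee_pos: [0.5682, -0.0007, 0.4837]
tcp_rot: [180.0, 2.6, 179.3]
wrist_force: [0.2, 0.1, -0.9]
opening: 0.0001
grasp_force: 0.0
```

```bash
python3 - <<'E'
from h import *
s=bot.get_obs();print(s['time'],s['q'],s['qd'],s['ee_pos'],s['tcp_rot'],s['opening'])
E
```

```text
3.05 [-7.32109362e-02  2.74980461e+01  7.04492856e+01  1.30400824e+02
  2.23008394e-03  6.56959962e-01] [-0.37442527  2.07197691  2.80338214  0.46131121  0.01347895 -0.25867806] [ 0.56820023 -0.00071494  0.48368564] [179.96850802   2.55022212 179.26917778] 0.00012691656834902944
```

The out-of-reach target tilted the tool forward (pitch 2.6°), the lean I need. I'll keep going up to build more.

Call:
arm_command --pt "0 0 -0.05 0" --pt "0 0 -0.1 0" --pt "0 0 -0.15 0" --pt "0 0 -0.2 0" --pt "0 0 -0.25 0"

```text
time: 3.55
ee_pos: [0.5413, -0.0006, 0.5285]
tcp_rot: [179.9, 7.2, 179.3]
wrist_force: [-0.3, 0.2, -0.3]
opening: -0.0001
grasp_force: 0.0
```

```bash
python3 - <<'E'
from h import *
s=bot.get_obs();print(s['time'],s['q'],s['qd'],s['ee_pos'],s['tcp_rot'],s['opening'])
E
```

```text
3.55 [-6.53804965e-02  2.30780708e+01  7.07577619e+01  1.30452696e+02
  4.50490739e-04  6.63750036e-01] [-0.05346519 -0.86955786 -0.25259857 -0.10133587 -0.09143752  0.03649234] [ 0.5412816  -0.00061542  0.52849266] [179.91538261   7.22650246 179.26555459] -6.43029429091099e-05
```

Call:
arm_command --pt "0 0 -0.05 0" --pt "0 0 -0.1 0" --pt "0 0 -0.15 0" --pt "0 0 -0.2 0" --pt "0 0 -0.25 0"

```text
time: 4.05
ee_pos: [0.5157, -0.0006, 0.5632]
tcp_rot: [179.9, 11.0, 179.3]
wrist_force: [0.4, -0.6, -0.0]
opening: -0.0001
grasp_force: 0.0
```

Call:
arm_command --pt "0 0 -0.05 0" --pt "0 0 -0.1 0" --pt "0 0 -0.15 0" --pt "0 0 -0.2 0" --pt "0 0 -0.25 0"

```text
time: 4.55
ee_pos: [0.4873, -0.0006, 0.597]
tcp_rot: [179.8, 14.8, 179.2]
wrist_force: [0.5, 0.0, 0.5]
opening: -0.0001
grasp_force: 0.0
```

```bash
python3 - <<'E'
from h import *
s=bot.get_obs();print(s['time'],s['q'],s['qd'],s['ee_pos'],s['tcp_rot'],s['opening'])
E
```

```text
4.55 [-7.03160529e-02  1.54040680e+01  7.06902059e+01  1.30450958e+02
  1.75006024e-04  6.62131826e-01] [ 0.02494857 -1.24379392 -0.29741435 -0.04015075 -0.07273422 -0.10015684] [ 0.48727718 -0.00059714  0.59703372] [179.82445168  14.83416456 179.24472192] -5.46398673103602e-05
```

Call:
arm_command --pt "0 0 -0.05 0" --pt "0 0 -0.1 0" --pt "0 0 -0.15 0" --pt "0 0 -0.2 0" --pt "0 0 -0.25 0"

```text
time: 5.05
ee_pos: [0.4565, -0.0005, 0.6291]
tcp_rot: [179.8, 18.7, 179.2]
wrist_force: [-0.3, 0.5, 0.1]
opening: -0.0002
grasp_force: 0.0
```

Call:
arm_command --pt "0 0 -0.05 0" --pt "0 0 -0.1 0" --pt "0 0 -0.15 0" --pt "0 0 -0.2 0" --pt "0 0 -0.25 0"

```text
time: 5.55
ee_pos: [0.4237, -0.0005, 0.6589]
tcp_rot: [179.7, 22.6, 179.2]
wrist_force: [0.9, 0.5, 0.0]
opening: 0.0002
grasp_force: 0.0
```

Call:
arm_command --pt "0 0 -0.05 0" --pt "0 0 -0.1 0" --pt "0 0 -0.15 0" --pt "0 0 -0.2 0" --pt "0 0 -0.25 0"

```text
time: 6.05
ee_pos: [0.3889, -0.0005, 0.6865]
tcp_rot: [179.7, 26.5, 179.2]
wrist_force: [-0.2, 0.6, 0.0]
opening: -0.0003
grasp_force: 0.0
```

Call:
arm_command --pt "0 0 -0.05 0" --pt "0 0 -0.1 0" --pt "0 0 -0.15 0" --pt "0 0 -0.2 0" --pt "0 0 -0.25 0"

```text
time: 6.55
ee_pos: [0.3523, -0.0004, 0.7117]
tcp_rot: [179.6, 30.4, 179.2]
wrist_force: [-0.1, 0.5, -0.5]
opening: 0.0003
grasp_force: 0.0
```

```bash
python3 - <<'E'
from h import *
s=bot.get_obs();print(s['time'],s['q'],s['ee_pos'],s['tcp_rot'],s['opening'])
E
```

```text
6.55 [-7.00835546e-02 -1.49688375e-01  7.06827128e+01  1.30447564e+02
  6.43851064e-04  6.63671222e-01] [ 3.52284732e-01 -4.27708307e-04  7.11655642e-01] [179.61023337  30.382576   179.16058607] 0.00030250185912635415
```

Call:
arm_command --pt "0.0155 0.004 0.042 0" --pt "0.031 0.008 0.084 0" --pt "0.0465 0.012 0.126 0" --pt "0.062 0.016 0.168 0" --pt "0.0775 0.02 0.21 0"

```text
time: 7.05
ee_pos: [0.3812, 0.0144, 0.557]
tcp_rot: [179.6, 30.4, 179.2]
wrist_force: [0.4, -0.9, 1.4]
opening: -0.0
grasp_force: 0.0
```

Call:
arm_command --pt "0.0155 0.004 0.042 0" --pt "0.031 0.008 0.084 0" --pt "0.0465 0.012 0.126 0" --pt "0.062 0.016 0.168 0" --pt "0.0775 0.02 0.2 0"

```text
time: 7.55
ee_pos: [0.4154, 0.0353, 0.3432]
tcp_rot: [179.6, 30.2, 179.2]
wrist_force: [-0.4, 0.3, -0.1]
opening: 0.0002
grasp_force: 0.0
```

```bash
cat >> h.py <<'E'
def to(p):
    s=bot.get_obs();return np.round(rotm(s['tcp_rot']).T@(np.array(p)-s['ee_pos']),4)
E
python3 - <<'E'
from h import *
s=bot.get_obs();print(s['time'],s['q'],s['ee_pos'],s['tcp_rot'],s['opening'])
c=bot.camera('wrist');cv2.imwrite('pics/w1.png',c['color'])
for k,z in {'mouth':.1,'table_end':.1,'flap_edge':.103,'collar':.1,'collar_center':.118,'bush':.1}.items():
    for m in bot.mark_of('wrist',k)[:2]: print(k,np.round(m['location'],1),round(m['confidence'],2),np.round(onplane(c,m['location'],z),4))
E
```

```text
7.55 [  7.45072346 -39.10464782 -17.01812344  82.10071556  -3.79913263
   7.1619836 ] [0.41535939 0.03527517 0.34322317] [179.64409664  30.20140066 179.17488835] 0.00023286734756082487
mouth [194.1 170.1] 0.78 [ 0.5751 -0.0653  0.1   ]
table_end [192.9 176.4] 0.64 [ 0.5955 -0.0712  0.1   ]
flap_edge [191.1 166.4] 0.91 [ 0.5762 -0.0703  0.103 ]
flap_edge [196.8 176.4] 0.59 [ 0.5978 -0.0652  0.103 ]
collar [222.5 132. ] 0.83 [ 0.5177 -0.016   0.1   ]
collar_center [217.2 143.3] 0.66 [ 0.5244 -0.0226  0.118 ]
collar_center [93.4  3.7] 0.66 [ 0.3581 -0.1197  0.118 ]
bush [146.7 134.5] 0.74 [ 0.5214 -0.1233  0.1   ]
```

View pics/w1.png

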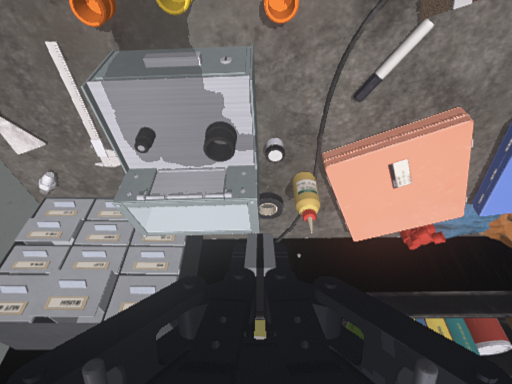

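The wrist picture shows the collar at (220,140), the bush at (145,139), the flap at (190,180) and the jar at (275,150), with clear space left of the collar. The lean is kept at 30°. Now I move to the left of the collar.

```bash
python3 - <<'E'
from h import *
print(to([.52,.046,.16]),to([.52,.046,.1195]))
E
```

```text
[0.0074 0.011  0.2169] [0.028  0.0107 0.2518]
```

Call:
arm_command --pt "0.0015 0.0022 0.043 0" --pt "0.003 0.0045 0.087 0" --pt "0.0045 0.007 0.13 0" --pt "0.006 0.009 0.173 0" --pt "0.0075 0.011 0.217 0"

```text
time: 8.4
ee_pos: [0.5206, 0.0461, 0.1578]
tcp_rot: [179.6, 30.6, 179.1]
wrist_force: [0.8, 0.4, -0.1]
opening: -0.0003
grasp_force: 0.0
```

```bash
python3 - <<'E'
from h import *
s=bot.get_obs();print(s['time'],s['q'],s['ee_pos'],s['tcp_rot'],s['wrist_force'])
print(to([.522,.046,.1195]))
a=bot.camera('scene')['color'];b=bot.camera('top')['color']
cv2.imwrite('pics/v2.png',np.hstack([cv2.resize(a[100:250,160:340],(400,333),interpolation=2),cv2.resize(b[100:250,150:330],(400,333),interpolation=2)]))
E
```

```text
8.4 [  7.0124945  -30.7392116  -34.01072981  56.31552047  -3.58655756
   6.79289958] [0.52059925 0.04607386 0.15776491] [179.5801387   30.60099166 179.12955282] [ 0.80149017  0.39430065 -0.13489387]
[ 0.0183 -0.0003  0.0336]
```

View pics/v2.png

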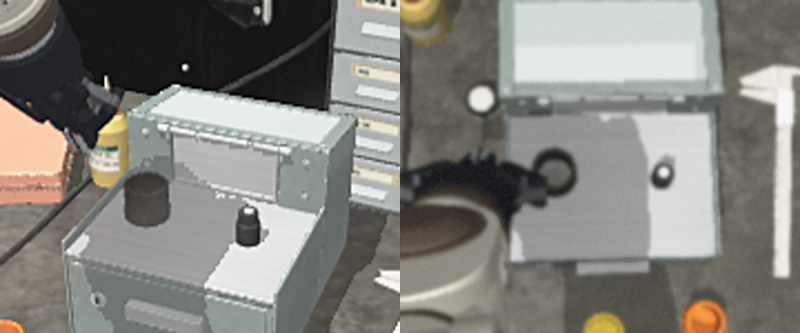

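The scene half shows the fingertips left of the collar (collar at (147,200), tips near (115,110)). The top half has the collar at (555,172) and the bush at (663,173), both undisturbed. I'll lower and push sideways.

Call:
arm_command --pt "0.004 0 0.007 0" --pt "0.008 0 0.0135 0" --pt "0.012 0 0.02 0" --pt "0.015 0 0.027 0" --pt "0.018 0 0.033 0"

```text
time: 9.0
ee_pos: [0.52, 0.0463, 0.1191]
tcp_rot: [179.6, 30.5, 179.2]
wrist_force: [0.6, 0.0, -0.4]
opening: 0.0
grasp_force: 0.0
```

Call:
arm_command --pt "0 -0.006 0 0" --pt "0 -0.012 0 0" --pt "0 -0.018 0 0" --pt "0 -0.024 0 0" --pt "0 -0.03 0 0"

```text
time: 9.5
ee_pos: [0.5197, 0.0157, 0.1192]
tcp_rot: [179.6, 30.4, 179.1]
wrist_force: [-0.5, 0.8, 1.5]
opening: -0.0004
grasp_force: 0.9
```

Call:
arm_command --pt "0 -0.006 0 0" --pt "0 -0.012 0 0" --pt "0 -0.018 0 0" --pt "0 -0.024 0 0" --pt "0 -0.03 0 0"

```text
time: 10.0
ee_pos: [0.5195, -0.014, 0.1191]
tcp_rot: [179.6, 30.5, 179.2]
wrist_force: [0.3, 4.0, 4.1]
opening: -0.0002
grasp_force: 1.9
```

```bash
cat > look.py <<'E'
from h import *
def look(name):
    s=bot.get_obs();print(s['time'],s['ee_pos'],s['tcp_rot'],s['wrist_force'])
    ims=[]
    for n in ['scene','top']:
        c=bot.camera(n)
        ims.append(cv2.resize(c['color'][100:250,160:340] if n=='scene' else c['color'][100:250,150:330],(400,333),interpolation=2))
        for k,z in {'collar_center':.118,'bush':.1,'flap_edge':.103}.items():
            for m in bot.mark_of(n,k)[:2]:
                p=onplane(c,m['location'],z)
                if p[0]>.44: print(n,k,np.round(m['location'],1),round(m['confidence'],2),np.round(p,4))
    cv2.imwrite(f'pics/{name}.png',np.hstack(ims))
import sys;look(sys.argv[1])
E
python3 look.py v3
```

```text
10.0 [ 0.51945503 -0.01402692  0.11907283] [179.59404197  30.45233244 179.17167675] [0.27829645 4.01021965 4.06155736]
scene bush [272.  207.2] 0.62 [ 0.5147 -0.1192  0.1   ]
scene flap_edge [262.1 187.7] 0.6 [ 0.5701 -0.0753  0.103 ]
top collar_center [232.2 177. ] 0.66 [ 0.5135 -0.0453  0.118 ]
top bush [265.6 183.2] 0.6 [ 0.504  -0.1159  0.1   ]
top bush [244.4 150.1] 0.23 [ 0.5761 -0.0713  0.1   ]
top flap_edge [243.9 148.9] 0.72 [ 0.5779 -0.0701  0.103 ]
```

View pics/v3.png

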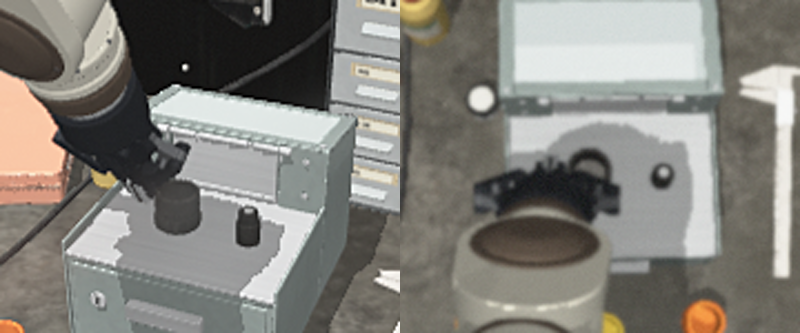

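The collar is upright and sliding: scene (177,207), top (591,165), about y = -0.05, with the bush untouched. I'll push another 21 mm, then back away.

Call:
arm_command --pt "0 -0.005 0 0" --pt "0 -0.01 0 0" --pt "0 -0.015 0 0" --pt "0 -0.0195 0 0" --pt "0 -0.021 0 0"

```text
time: 10.9
ee_pos: [0.519, -0.0353, 0.1186]
tcp_rot: [179.6, 30.4, 179.1]
wrist_force: [1.0, 2.4, 0.2]
opening: -0.0
grasp_force: 1.0
```

Call:
arm_command --pt "0 0.01 0 0" --pt "0 0.02 -0.01 0" --pt "0 0.025 -0.04 0" --pt "0 0.025 -0.075 0" --pt "0 0.025 -0.11 0"

```text
time: 11.4
ee_pos: [0.4623, -0.0086, 0.215]
tcp_rot: [179.6, 30.4, 179.2]
wrist_force: [1.1, 0.4, 1.2]
opening: -0.0004
grasp_force: 0.0
```

```bash
python3 look.py v4; python3 -c "
from h import *
print(to([.45,-.07,.16]),to([.45,-.07,.115]),bot.get_obs()['q'])"
```

```text
11.4 [ 0.46234994 -0.00859936  0.21501281] [179.61896202  30.40775798 179.22885796] [1.10449542 0.4336777  1.24008929]
scene bush [269.7 209.6] 0.58 [ 0.5052 -0.118   0.1   ]
scene flap_edge [259.7 186.7] 0.76 [ 0.5718 -0.0691  0.103 ]
top collar_center [244.  178.3] 0.57 [ 0.5108 -0.0697  0.118 ]
top bush [268.5 182.5] 0.63 [ 0.5055 -0.1221  0.1   ]
top bush [316.3 176. ] 0.61 [ 0.5198 -0.2246  0.1   ]
top flap_edge [246.5 147.6] 0.86 [ 0.5808 -0.0757  0.103 ]
[ 0.0371 -0.0611  0.0384] [ 0.0598 -0.0613  0.0772] [ -1.65657678 -38.9608405  -32.27858888  66.39769569   0.80742054
  -0.72132734]
```

The collar now stands at about (0.512, -0.070), in line with the opening, and the bush is still in place. Next: fingers slightly apart as a cradle, in behind the collar.

Call:
arm_command --pt "0 -0.03 0 0" --pt "0.01 -0.0625 0.016 0" --pt "0.024 -0.0625 0.04 0" --pt "0.038 -0.0625 0.062 0" --pt "0.0525 -0.0625 0.085 0" --hand 0.018

```text
time: 12.3
ee_pos: [0.4602, -0.0719, 0.1111]
tcp_rot: [179.6, 30.3, 179.1]
wrist_force: [-0.3, -0.3, 0.3]
opening: 0.0178
grasp_force: 0.0
```

```bash
python3 look.py v5;  python3 -c "
from h import *
print(to([.54,-.071,.112]),bot.get_obs()['q'],bot.get_obs()['opening'])"
```

```text
12.3 [ 0.46020519 -0.07194012  0.11114519] [179.58869256  30.31047276 179.07819314] [-0.26082035 -0.32848788  0.31710402]
scene bush [272.2 211.5] 0.61 [ 0.5011 -0.1249  0.1   ]
scene flap_edge [259.9 189.2] 0.75 [ 0.5628 -0.0732  0.103 ]
top collar_center [244.5 177.7] 0.92 [ 0.5121 -0.0708  0.118 ]
top bush [264.6 179.8] 0.46 [ 0.5113 -0.1139  0.1   ]
top bush [315.8 176.9] 0.37 [ 0.5179 -0.2234  0.1   ]
top flap_edge [242.5 148.2] 0.94 [ 0.5795 -0.0671  0.103 ]
[-0.0661  0.0014  0.0426] [-12.69364423 -39.54381836 -43.33946875  56.28346703   6.35889493
 -10.27872315] 0.018158608840387294
```

View pics/v5.png

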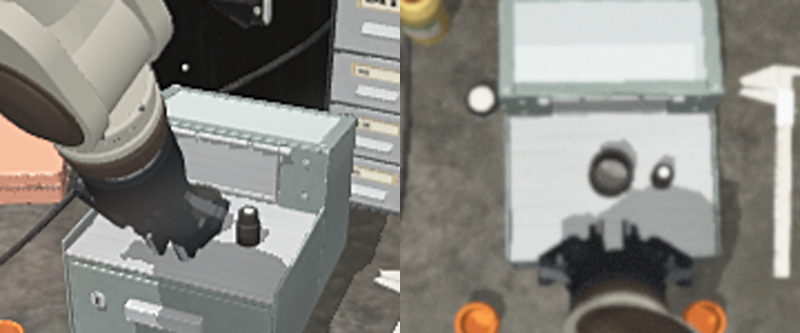

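Top half: the fingers at (613,235) are straight behind the collar (610,170), and the bush (663,173) is clear of the path. I'll push in gently.

Call:
arm_command --pt "-0.007 0 0.004 0" --pt "-0.014 0 0.008 0" --pt "-0.021 0 0.012 0" --pt "-0.028 0 0.016 0" --pt "-0.0345 0.0005 0.02 0"

```text
time: 13.2
ee_pos: [0.5013, -0.0715, 0.1135]
tcp_rot: [179.6, 30.4, 179.2]
wrist_force: [-2.9, 0.1, 2.7]
opening: 0.0182
grasp_force: 1.5
```

Call:
arm_command --pt "-0.006 0 0.0035 0" --pt "-0.012 0 0.007 0" --pt "-0.018 0 0.0105 0" --pt "-0.024 0 0.014 0" --pt "-0.03 0.0005 0.0175 0"

```text
time: 13.7
ee_pos: [0.5358, -0.0714, 0.1135]
tcp_rot: [179.6, 30.4, 179.2]
wrist_force: [-1.8, 0.0, 1.6]
opening: 0.0178
grasp_force: 1.3
```

```bash
python3 look.py v6;  python3 -c "
from h import *
print(to([.571,-.071,.112]),to([.578,-.071,.112]))"
```

```text
13.7 [ 0.5357799  -0.07140516  0.1135369 ] [179.61265216  30.40096667 179.15483632] [-1.84700333  0.01122476  1.61869355]
scene bush [273.7 211.3] 0.58 [ 0.5029 -0.1273  0.1   ]
scene flap_edge [263.  182.3] 0.52 [ 0.5911 -0.0688  0.103 ]
top collar_center [242.1 155.4] 0.56 [ 0.5597 -0.0659  0.118 ]
top flap_edge [243.4 163. ] 0.62 [ 0.547 -0.069  0.103]
top flap_edge [242.8 152.1] 0.51 [ 0.5709 -0.0678  0.103 ]
[-0.03    0.0008  0.0196] [-0.0361  0.0008  0.0231]
```

View pics/v6.png

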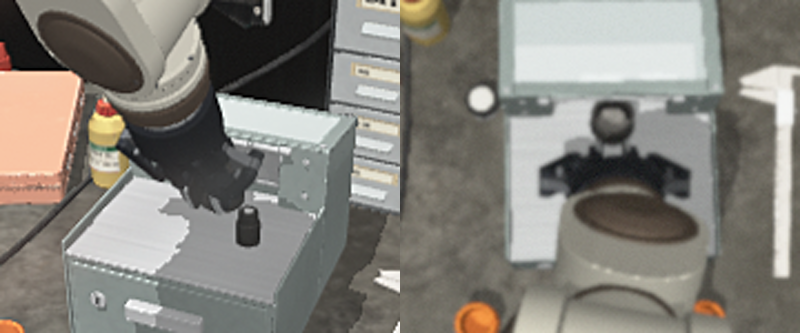

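The collar (top (612,122)) is at the flap and centred. The bush (scene (248,225)) is untouched. I'll continue.

Call:
arm_command --pt "-0.005 0 0.003 0" --pt "-0.01 0 0.006 0" --pt "-0.015 0 0.009 0" --pt "-0.02 0 0.0125 0" --pt "-0.025 0 0.0155 0"

```text
time: 14.6
ee_pos: [0.5654, -0.0717, 0.1132]
tcp_rot: [179.6, 30.4, 179.2]
wrist_force: [-4.1, 0.5, 4.8]
opening: 0.0183
grasp_force: 2.4
```

Call:
arm_command --pt "-0.002 0 0.001 0" --pt "-0.004 0 0.002 0" --pt "-0.006 0 0.0035 0" --pt "-0.008 0 0.0045 0" --pt "-0.01 0 0.006 0"

```text
time: 15.1
ee_pos: [0.5765, -0.0718, 0.1128]
tcp_rot: [179.6, 30.4, 179.2]
wrist_force: [-0.8, -0.7, -1.1]
opening: 0.0178
grasp_force: 0.1
```

```bash
python3 look.py v7
```

```text
15.1 [ 0.57648657 -0.07181954  0.11281009] [179.61130068  30.41484293 179.15943486] [-0.80201908 -0.70688697 -1.07730551]
scene bush [272.9 211. ] 0.58 [ 0.5032 -0.1255  0.1   ]
scene flap_edge [273.4 208.1] 0.6 [ 0.5088 -0.1243  0.103 ]
scene flap_edge [260.9 181.4] 0.56 [ 0.5928 -0.0632  0.103 ]
top flap_edge [245.3 141.3] 0.48 [ 0.5948 -0.0732  0.103 ]
```

View pics/v7.png

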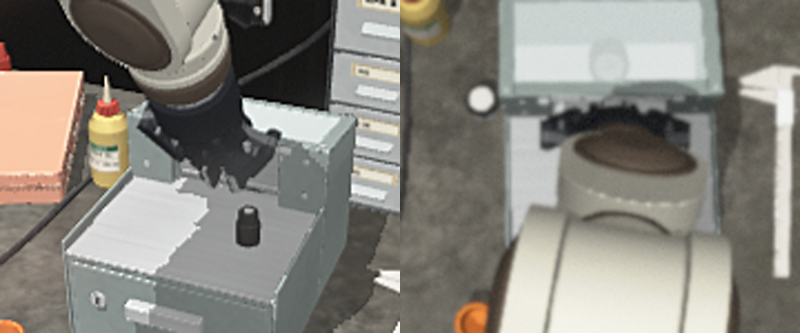

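The contact force is gone and the collar shows faintly through the roof sheet at top (608,60): it has dropped in. I'll draw the fingers straight back and then up.

Call:
arm_command --pt "0.01 0 -0.006 0" --pt "0.02 0 -0.012 0" --pt "0.031 0 -0.018 0" --pt "0.041 0 -0.025 0" --pt "0.052 0 -0.032 0"

```text
time: 16.0
ee_pos: [0.5148, -0.0711, 0.1142]
tcp_rot: [179.6, 30.4, 179.2]
wrist_force: [-0.2, 0.3, -0.1]
opening: 0.0181
grasp_force: 0.0
```

Call:
arm_command --pt "0.01 0 -0.012 0" --pt "0.013 0 -0.04 0" --pt "0.013 0 -0.075 0" --pt "0.013 0 -0.11 0" --pt "0.013 0 -0.14 0"

```text
time: 16.5
ee_pos: [0.4324, -0.0708, 0.2302]
tcp_rot: [179.6, 30.5, 179.2]
wrist_force: [-0.2, -0.1, 0.2]
opening: 0.018
grasp_force: 0.0
```

Call:
arm_command --pt "0 0 0 0" --pt "0 0 0 0" --pt "0 0 0 0" --pt "0 0 0 0" --pt "0 0 0 0"

```text
time: 17.0
ee_pos: [0.4332, -0.0708, 0.2271]
tcp_rot: [179.6, 30.3, 179.2]
wrist_force: [-0.0, 0.1, -0.4]
opening: 0.0179
grasp_force: 0.0
```

```bash
python3 look.py v8
```

```text
17.0 [ 0.43315772 -0.07078364  0.22709336] [179.58611424  30.31546865 179.15908843] [-0.01485467  0.12539837 -0.38050222]
scene bush [273.1 208.9] 0.72 [ 0.5101 -0.1233  0.1   ]
scene flap_edge [259.5 187.2] 0.8 [ 0.5698 -0.0694  0.103 ]
top bush [265.  182.9] 0.67 [ 0.5046 -0.1147  0.1   ]
top flap_edge [247.2 151.6] 0.65 [ 0.572  -0.0772  0.103 ]
```

View pics/v8.png

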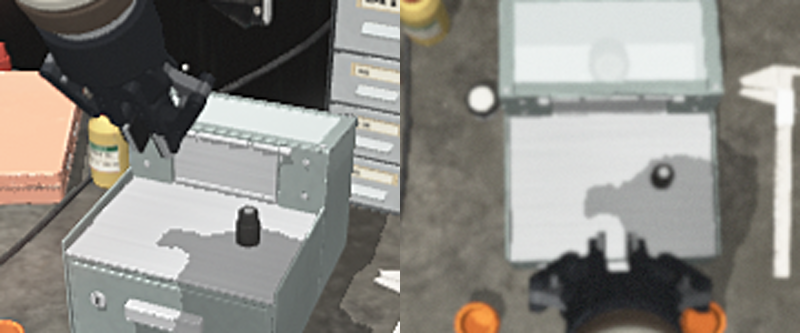

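The flap hangs shut (scene (228,170)) and the collar lies in the box, seen through the roof at top (608,60). The bush stands at (663,173), the jar at (482,99) and the caliper is in place, all unchanged. The fingers touch nothing, so I hand in.

```bash
python3 -c "
from workcell import bot
print(bot.job_done())"
```

```text
the job is handed in; nothing more can be done
None
```

The black collar was pushed in through the flap and dropped into the reject box, and the flap swung shut behind it. The bush, caliper and jar look undisturbed in the last pictures, and I handed the job in at about 17 s on the robot's clock.

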